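# Eject the finished sensor module from the programming nest

## Robot

A 7-joint arm with a two-finger parallel gripper is mounted at the origin on the work surface. World frame = base frame: x ahead of the robot, y to its left, z up, the work surface at z = 0. Lengths are in m, angles in rad, forces in N, time in s.
With the tool pointing down it reaches from about 0.375 to 0.925 m from the base axis. Payload 3.1 kg.
Tool frame: the origin (TCP) lies between the finger pads; the fingertips stand bot.tcp_to_tips ahead of it and the grasp point (between the pads) lies 8 mm behind it (bot.tcp_to_tips is the distance from the TCP to the fingertips, in m); z points along the fingers, x is the direction in which the jaws open and shut, and the axes are right-handed (so a half turn about z gives the same grasp; the last joint's range is limited). The gripper opens to 85 mm and grips with 20 to 120 N. Pads are 22 mm wide; open, the fingers measure 114 mm over their backs; the gripper's body (76 mm by 85 mm) begins 54 mm behind the grasp point. The pads swing forward as they close: fully open they stand 13 mm farther back than shut.
Start: joints at [1.025, 0.383, 0.044, 1.598, -0.018, 1.161, -0.05], TCP at [0.281, -0.586, 0.242] pointing down, gripper open.
Joint ranges: [-2.61, 2.61], [-0.41, 2.15], [-1.48, 1.57], [0, 2.5], [-1.57, 4.71], [0.05, 1.97], [-2.85, 2.85]. Speed limits (rad/s): [2.79, 2.79, 3.14, 3.14, 3.14, 3.14, 3.14].

## Interface

Orientations are given as a rotation vector (axis times angle).
In Python, from cell import bot gives the robot as it stands.
- The arm moves only by the shell command python3 -m creep 'ROWS'. ROWS is JSON, a list of rows, each a list of 5 numbers: the finger opening in mm, from 0 to 85.4, then the shift along the tool's x, y, z in mm, then the turn about the tool's z in rad. A call has 1 to 20 rows; each row shifts and turns the commanded pose from where the row before left it, along the tool's axes as they then stand; what a row does not reach is not made up. A row lasts 1/8 s, in which the tool goes at most 62.5 mm and 10.7 degrees, less where a joint would pass 70% of its speed; a pose out of reach is approached as far as the arm can. A call is refused whole if a number of a shift passes 62.5 or a number of a turn 0.188, either way. A call with a gripper value outside its range is refused whole. The fingers move at their own pace and stop on an object; the grip force is fixed at half the most. Time passes only in rows, so rows that do not move let the fingers close. It gives the time, the measured TCP pose, the force and the opening at its end, in the units of the state.
- bot.get_state(): the state, without advancing time (a new reading comes with each control period).
- bot.camera(name): name is "scene" or "top"; returns (picture, depth): 384x512x3 uint8, blue, green, red; 384x512 float32, m along the optical axis (not along the pixel's ray), 0 where there is no reading.
- bot.calibration(name): a dict with "fx", "fy", "cx", "cy" (pixels), "k1" (the pictures are not rectified: a ray, as slopes to the right and down, at radius r is drawn at 1 + k1 r^2 times it, then the intrinsics apply), "T" (4x4, takes a point from camera to world coordinates). Camera axes: x right, y up, looking along -z (the intrinsics and any distortion apply to the point x, -y, -z); pixel columns grow to the right and rows downward; lengths in m; the calibration is good to about 2 mm. A picture is of the moment at which its call begins. calibration takes no time and is no camera call.
- bot.hand_in(): hands the job in, once; it reports no verdict.
Trained networks look in the newest picture that a camera, given by its name, has taken for a name from the list of things; names that differ only in an ending like _2 or _b are one class to them, and where a whole thing is asked for, a point or a joint stands for the part that bears it (a point fixed in the world has none). Each returns a list of dicts, best first, with "confidence" (0 to 1); they miss things now and then, are a little off and sometimes report something else, mostly with a low value. They report only what shows in the picture. A call takes as long as a camera call.
- bot.boxes_of(thing, camera): "position" ([x, y, z] in m, in world coordinates, good to about 4 mm: the middle of the surface that is visible of it).
- bot.spot_point(thing, camera): "position" ([x, y, z] in m, in world coordinates, good to about 4 mm: a listed point, or the origin of a listed thing).
The state is a dict: "time": time; "joints": joint angles; "dq": joint speeds; "tau": joint torques, N m; "position": TCP position; "orientation": TCP orientation; "force": force on the tool from outside, world axes, zero at the start; "torque": the same for the moment, N m; "gripper_width": opening from 0.0 (shut) to 1.0 (fully open).
Only numpy, scipy, OpenCV 4.12 (cv2) and the standard library are available. Lean on these libraries where they do the work, as an engineer would, in place of code of your own. Each camera call takes 0.05 s, during which the arm holds its last target. There are 200 camera calls.

## Task

The orange-capped sensor module has finished programming: press down the yellow pedal in front of its well all the way, so that the ejector pushes the module up out of the nest, then let go of the pedal, grip the raised module and stand it upright in the blue tray. Set it down on the tray's floor before letting go, do not drop it. Leave the green-capped module down in its own well.

Things in the scene. Friction and masses are not known exactly. Their poses are not given: they have to be found in the camera images.
- orange_center (a point): The module to take out: an aluminium cylinder 36 mm wide, 36 mm tall, about 80 g, its top 8 mm an orange cap. This point is its centre, 18 mm above its underside; z is its axis. It starts in the nest's left or right well, top 1 mm below the nest's top face. Its pedal raises it 20 mm, to 19 mm above that face; the stiff pedal then stays down and the module up when the pad is released.
- green_center (a point): The same kind of module with a green cap, in the nest's other well; it stays there. This point is its centre, 18 mm above its underside.
- nest: Fixed grey block 130 (x) x 160 (y) x 65 mm high, flat top. Origin: centre of its underside; -x is the pedal side, z up. Two 39 mm wells at x +15, y +40 and -40 mm. In front of each, at the same y, is its pedal: a yellow pad 36 x 36 mm, centre at x -110 mm, top 48 mm above the desk. Pressed straight down 22 mm to its stop (5 N; top then 26 mm above the desk) it lifts the ejector under that well.
- tray_blue: Blue open tray, fixed to the desk to the left or right of the nest: 150 (its x) x 120 (its y) mm, walls 25 mm high and 3 mm thick, floor 3 mm thick. Origin at the centre of its underside. A like grey tray, holding a white-capped module, is not to be used.

How it is judged:
By the outcome, as a careful person would: the job done as asked, in the order asked, and still so for the second after the job is handed in, with the robot touching nothing.
It also fails if it takes over 48 s, if anything falls off the work surface, if the arm or the gripper's body presses on something with over 40 N, if the wrist force passes 120 N, or if a joint passes its speed limit or range.

## Working session

There is one attempt and no reset: what is moved stays moved. The work goes in short steps, Python scripts to look and compute and a shell command to move; the robot and the scene stay as the last step left them, time stands still between calls to the robot, and variables do not carry over. Pictures are saved under pics/ and viewed, about 8 in all and at most 12, crops included, and the job is handed in when it is done.

```bash
mkdir -p pics; ls; python3 - <<'E'
from cell import bot
import cv2,numpy as np
s=bot.get_state();print(s['time'],s['position'],s['orientation'],s['gripper_width'],bot.tcp_to_tips)
for c in('scene','top'):
    p,d=bot.camera(c);cv2.imwrite(f'pics/{c}1.png',p);np.save(f'pics/{c}1.npy',d)
    for t in('orange_center','green_center','nest','tray_blue'):
        print(c,t,[(np.round(r['position'],4),round(r['confidence'],2)) for r in bot.spot_point(t,c)[:2]])
E
```

```text
pics
0.0 [ 0.28104738 -0.58507118  0.24086914] [-2.65821296  1.67192238  0.00362573] 0.9977505323270639 0.011
scene orange_center [(array([ 0.5608, -0.0397,  0.0459]), 0.44)]
scene green_center [(array([0.5668, 0.0384, 0.0476]), 0.66)]
scene nest [(array([ 0.5509,  0.0042, -0.0029]), 0.75)]
scene tray_blue [(array([0.5608, 0.2733, 0.0014]), 0.77)]
top orange_center [(array([ 0.5627, -0.0403,  0.0439]), 0.72)]
top green_center [(array([0.5745, 0.0435, 0.0495]), 0.65)]
top nest [(array([0.5508, 0.0033, 0.0032]), 0.77)]
top tray_blue [(array([ 5.596e-01,  2.749e-01, -1.000e-04]), 0.98)]
```

View pics/top1.png

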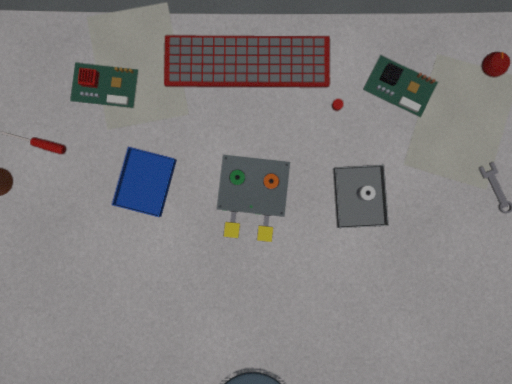

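View pics/scene1.png

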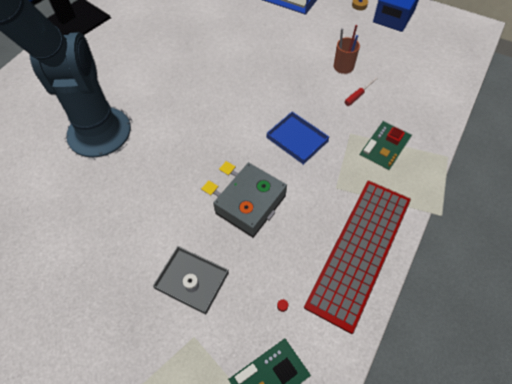

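The top view shows the nest at about (254,186). The orange cap is at (271,181), with its pedal at (265,233). The green cap is at (237,177), the blue tray at (145,182), and the grey tray on the right holds the white module. Next I'll measure these with ray-plane intersections.

```bash
cat > h.py <<'E'
import cv2,numpy as np
from cell import bot
def ray(cam,uv,z):
    c=bot.calibration(cam)
    K=np.array([[c['fx'],0,c['cx']],[0,c['fy'],c['cy']],[0,0,1.]])
    p=cv2.undistortPoints(np.array(uv,float).reshape(-1,1,2),K,np.array([c['k1'],0,0,0.])).reshape(-1,2)
    T=np.array(c['T']);d=np.c_[p[:,0],-p[:,1],-np.ones(len(p))]@T[:3,:3].T;o=T[:3,3]
    return o+d*((z-o[2])/d[:,2])[:,None]
def blobs(p,lo,hi,amin=60,smin=120):
    m=cv2.inRange(cv2.cvtColor(p,cv2.COLOR_BGR2HSV),(lo,smin,50),(hi,255,255))
    n,l,st,ce=cv2.connectedComponentsWithStats(m)
    return [(st[i,4],ce[i],cv2.minAreaRect(np.argwhere(l==i)[:,::-1].astype(np.float32))) for i in range(1,n) if st[i,4]>amin]
E
python3 - <<'E'
from h import *
for c in('top','scene'):
    p=cv2.imread(f'pics/{c}1.png')
    for n,lo,hi,z in(('orange',5,17,.064),('green',45,75,.064),('yellow',22,34,.048),('blue',105,125,.025)):
        for a,ce,r in blobs(p,lo,hi):
            print(c,n,a,np.round(ce,1),ray(c,ce,z)[0].round(4),'rect',ray(c,[r[0]],z)[0].round(4))
            if n=='blue' and a>500: print(ray(c,cv2.boxPoints(r),z).round(3).tolist())
    d=np.load(f'pics/{c}1.npy')
    # depth check on nest top
    if c=='top': print(d[186,254],d[181,265],d[233,265],d[300,250],bot.calibration(c)['T'][2][3])
print(bot.calibration('top')['fx'])
from scipy.spatial.transform import Rotation as R
print(R.from_rotvec(bot.get_state()['orientation']).as_matrix().round(3))
E
```

```text
top orange 228 [  4.6 181.2] [0.5557 0.579  0.064 ] rect [0.555 0.577 0.064]
top orange 175 [270.9 180.8] [ 0.5605 -0.039   0.064 ] rect [ 0.56   -0.0393  0.064 ]
top green 159 [236.9 176.9] [0.5691 0.0409 0.064 ] rect [0.5689 0.0407 0.064 ]
top yellow 215 [231.4 229.5] [0.4451 0.0538 0.048 ] rect [0.4452 0.0537 0.048 ]
top yellow 210 [264.8 233.2] [ 0.4368 -0.0258  0.048 ] rect [ 0.4368 -0.0257  0.048 ]
top blue 2985 [143.6 181.7] [0.5594 0.2717 0.025 ] rect [0.5594 0.2719 0.025 ]
[[0.503, 0.348, 0.025], [0.648, 0.313, 0.025], [0.616, 0.194, 0.025], [0.472, 0.231, 0.025]]
0.82706136 0.83110756 0.8377792 0.8739994 0.8912399739055268
scene orange 518 [345.1  56.4] [0.5647 0.6147 0.064 ] rect [0.5615 0.6212 0.064 ]
scene orange 134 [245.8 206.8] [ 0.5609 -0.0405  0.064 ] rect [ 0.5606 -0.0413  0.064 ]
scene green 97 [263.1 185.7] [0.5693 0.039  0.064 ] rect [0.5696 0.0381 0.064 ]
scene yellow 126 [226.7 167.6] [0.4455 0.0512 0.048 ] rect [0.4448 0.0515 0.048 ]
scene yellow 136 [209.4 187.3] [ 0.4376 -0.0282  0.048 ] rect [ 0.4374 -0.0282  0.048 ]
scene blue 247 [293.3   5. ] [0.2688 0.8283 0.025 ] rect [0.2619 0.8143 0.025 ]
scene blue 807 [394.9  12.7] [0.6232 0.9678 0.025 ] rect [0.6173 0.9806 0.025 ]
[[0.565, 0.884, 0.025], [0.531, 1.088, 0.025], [0.671, 1.082, 0.025], [0.696, 0.882, 0.025]]
scene blue 1670 [297.3 137. ] [0.565  0.2627 0.025 ] rect [0.5637 0.2641 0.025 ]
[[0.478, 0.22, 0.025], [0.481, 0.357, 0.025], [0.649, 0.308, 0.025], [0.639, 0.18, 0.025]]
352.6430996385312
[[ 0.433 -0.901 -0.   ]
 [-0.901 -0.433  0.   ]
 [-0.     0.    -1.   ]]
```

Both cameras agree within 2 mm: the orange module is at (0.5607,-0.0398) and its pedal at (0.437,-0.027). Their spacing is 125 mm as specified, with nest yaw about -0.105. The tray centre is near (0.560,0.272). I'll turn the tool to line up with the world axes and close the jaws for pressing.

```bash
python3 -m creep '[[0,0,0,0,-0.16],[0,0,0,0,-0.16],[0,0,0,0,-0.16],[0,0,0,0,-0.16],[0,0,0,0,-0.16],[0,0,0,0,-0.16],[0,0,0,0,-0.16],[0,0,0,0,0],[0,0,0,0,0]]'
```

```text
time: 1.62
position: [0.2814, -0.586, 0.2423]
orientation: [3.141, -0.008, 0.0]
force: [0.4, -0.4, -0.2]
gripper_width: 0.0
```

```bash
python3 -m creep '[[0,11,-20,0,0],[0,12,-40,0,0],[0,12,-40,0,0],[0,12,-40,0,0],[0,12,-40,0,0],[0,12,-40,0,0],[0,12,-40,0,0],[0,12,-40,0,0],[0,12,-40,0,0],[0,12,-40,0,0],[0,12,-40,0,0],[0,12,-40,0,0],[0,12,-40,0,0],[0,0,-40,0,0],[0,0,-20,0,0],[0,0,0,0,0],[0,0,0,0,0]]'
```

```text
time: 3.75
position: [0.4377, -0.0268, 0.2422]
orientation: [3.141, -0.005, -0.0]
force: [0.8, -0.3, -0.3]
gripper_width: -0.0
```

```bash
python3 -m creep '[[0,0,0,20,0],[0,0,0,35,0],[0,0,0,35,0],[0,0,0,35,0],[0,0,0,30,0],[0,0,0,15,0],[0,0,0,5,0],[0,0,0,5,0],[0,0,0,0,0]]'; python3 -m creep '[[0,0,0,5,0],[0,0,0,5,0],[0,0,0,5,0],[0,0,0,4,0],[0,0,0,3,0],[0,0,0,0,0],[0,0,0,0,0]]'
```

```text
time: 4.88
position: [0.4387, -0.0265, 0.0628]
orientation: [3.141, -0.005, 0.002]
force: [-0.8, 0.5, 0.5]
gripper_width: 0.001
time: 5.75
position: [0.4377, -0.0263, 0.04]
orientation: [-3.141, 0.005, 0.001]
force: [0.4, -0.3, 0.7]
gripper_width: 0.002
```

The wrist force is low although the pedal should already be pushing back. I'll look before pressing further.

```bash
python3 - <<'E'
from h import *
p,d=bot.camera('scene');cv2.imwrite('pics/s2.png',cv2.resize(p[110:270,150:350],None,fx=3.5,fy=3.5,interpolation=cv2.INTER_CUBIC))
for n,lo,hi,z in(('orange',5,17,.064),('orange_up',5,17,.084),('yellow',22,34,.048),('yellow_dn',22,34,.026)):
    for a,ce,r in blobs(p,lo,hi,30): print(n,a,ce.round(1),ray('scene',ce,z)[0].round(4))
print(bot.get_state()['force'])
E
```

```text
orange 37 [358.3   6.4] [0.5029 0.8833 0.064 ]
orange 511 [345.1  56.4] [0.5646 0.6147 0.064 ]
orange 138 [245.5 203.6] [ 0.5554 -0.0323  0.064 ]
orange_up 37 [358.3   6.4] [0.5102 0.8552 0.084 ]
orange_up 511 [345.1  56.4] [0.5706 0.5921 0.084 ]
orange_up 138 [245.5 203.6] [ 0.5616 -0.0418  0.084 ]
yellow 129 [226.6 167.6] [0.4452 0.0508 0.048 ]
yellow 70 [210.5 193.1] [ 0.4502 -0.0425  0.048 ]
yellow_dn 129 [226.6 167.6] [0.4361 0.063  0.026 ]
yellow_dn 70 [210.5 193.1] [ 0.4413 -0.0323  0.026 ]
[-0.09058152  0.31090877  0.77340837]
```

View pics/s2.png

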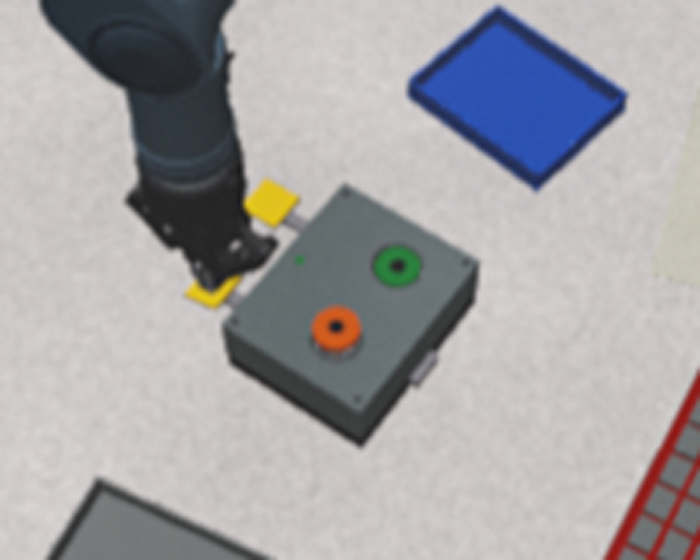

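The pedal is moving down under the fingers at crop (210,290), and the orange cap is already partly up at crop (336,327). I'll press on to the stop in small steps.

```bash
python3 -m creep '[[0,0,0,2,0],[0,0,0,0,0],[0,0,0,0,0]]'; python3 -m creep '[[0,0,0,2,0],[0,0,0,0,0],[0,0,0,0,0]]'
```

```text
time: 6.18
position: [0.4379, -0.0263, 0.0389]
orientation: [3.141, -0.005, -0.001]
force: [-3.0, -0.1, 9.4]
gripper_width: 0.003
time: 6.55
position: [0.4382, -0.0263, 0.0384]
orientation: [3.139, -0.004, -0.002]
force: [-6.6, 0.2, 25.3]
gripper_width: -0.002
```

```bash
python3 -m creep '[[0,0,0,1,0],[0,0,0,0,0],[0,0,0,0,0]]'
```

```text
time: 6.92
position: [0.4383, -0.0263, 0.0382]
orientation: [3.139, -0.004, -0.003]
force: [-10.8, 0.9, 32.1]
gripper_width: -0.002
```

The force climbs at TCP z = 38 mm with almost no motion, so the pedal is on its stop. Letting go straight up.

```bash
python3 -m creep '[[0,0,0,-4,0],[0,0,0,-8,0],[0,0,0,-20,0],[0,0,0,-40,0],[0,0,0,-40,0],[0,0,0,-30,0],[0,-30,0,0,0],[0,-30,0,0,0],[0,0,0,0,0],[0,0,0,0,0]]'; python3 - <<'E'
from h import *
for c in('scene','top'):
    p,d=bot.camera(c)
    x,y=(150,110) if c=='scene' else (200,130)
    cv2.imwrite(f'pics/{c}3.png',cv2.resize(p[y:y+130,x:x+150],None,fx=4,fy=4,interpolation=cv2.INTER_CUBIC))
    for n,lo,hi,z in(('orange_up',5,17,.084),('yellow',22,34,.048),('yellow_dn',22,34,.026)):
        for a,ce,r in blobs(p,lo,hi,30): print(c,n,a,ce.round(1),ray(c,ce,z)[0].round(4))
    print([(np.round(r['position'],4),r['confidence']) for r in bot.spot_point('orange_center',c)[:2]])
E
```

```text
time: 8.18
position: [0.3786, -0.0263, 0.1774]
orientation: [3.142, -0.005, 0.002]
force: [0.2, 0.4, -0.1]
gripper_width: 0.001
scene orange_up 38 [358.5   6.3] [0.5108 0.8559 0.084 ]
scene orange_up 521 [345.1  56.4] [0.5706 0.5921 0.084 ]
scene orange_up 135 [245.5 203.4] [ 0.5614 -0.0415  0.084 ]
scene yellow 126 [226.7 167.6] [0.4455 0.0512 0.048 ]
scene yellow 111 [210.3 191.7] [ 0.4476 -0.039   0.048 ]
scene yellow_dn 126 [226.7 167.6] [0.4364 0.0633 0.026 ]
scene yellow_dn 111 [210.3 191.7] [ 0.4386 -0.0288  0.026 ]
[]
top orange_up 226 [  4.6 181.2] [0.5543 0.5652 0.084 ]
top orange_up 179 [271.1 180.1] [ 0.5605 -0.0385  0.084 ]
top yellow 216 [231.4 229.5] [0.4449 0.0538 0.048 ]
top yellow 188 [264.5 232. ] [ 0.4395 -0.0251  0.048 ]
top yellow_dn 216 [231.4 229.5] [0.4436 0.055  0.026 ]
top yellow_dn 188 [264.5 232. ] [ 0.438  -0.0259  0.026 ]
[]
```

View pics/scene3.png

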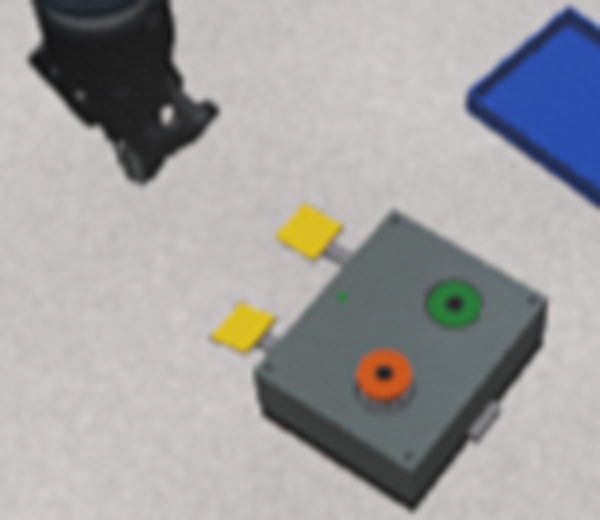

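The module is up at crop (384,374) with its aluminium side showing, and the pedal stays down at (243,327). Both cameras put it at about (0.561,-0.040) for a top height of 84 mm. I'll go over it with the jaws open.

```bash
python3 -m creep '[[70,20,0,0,0],[70,36,4,0,0],[70,36,4,0,0],[70,36,4,0,0],[70,36,1,0,0],[70,18,0,0,0],[70,0,0,0,0],[70,0,0,0,0]]'; python3 -m creep '[[70,0,0,20,0],[70,0,0,30,0],[70,0,0,25,0],[70,0,0,12,0],[70,0,0,5,0],[70,0,0,5,0],[70,0,0,0,0],[70,0,0,0,0]]'
```

```text
time: 9.38
position: [0.5592, -0.0396, 0.1767]
orientation: [-3.141, 0.004, 0.003]
force: [0.2, 0.9, -0.4]
gripper_width: 0.822
time: 10.38
position: [0.5607, -0.0397, 0.081]
orientation: [3.141, -0.005, 0.002]
force: [-0.7, 0.4, -0.6]
gripper_width: 0.823
```

```bash
python3 -m creep '[[70,0,0,3,0],[70,0,0,0,0],[50,0,0,0,0],[42,0,0,0,0],[38,0,0,0,0],[34,0,0,0,0],[20,0,0,0,0],[20,0,0,0,0],[20,0,0,0,0],[20,0,0,0,0]]'; python3 - <<'E'
from h import *
s=bot.get_state();print(s['gripper_width']*85.4,s['position'],s['force'],s['torque'])
p,d=bot.camera('scene');cv2.imwrite('pics/s4.png',cv2.resize(p[110:270,150:350],None,fx=3.5,fy=3.5,interpolation=cv2.INTER_CUBIC))
E
```

```text
time: 11.62
position: [0.5602, -0.0397, 0.0774]
orientation: [3.142, -0.005, 0.0]
force: [-0.5, -0.4, 2.2]
gripper_width: 0.4
34.18407727650398 [ 0.56022149 -0.03972645  0.07744117] [-0.52754394 -0.43162342  2.17895125] [0.07329886 0.17302862 0.05305969]
```

View pics/s4.png

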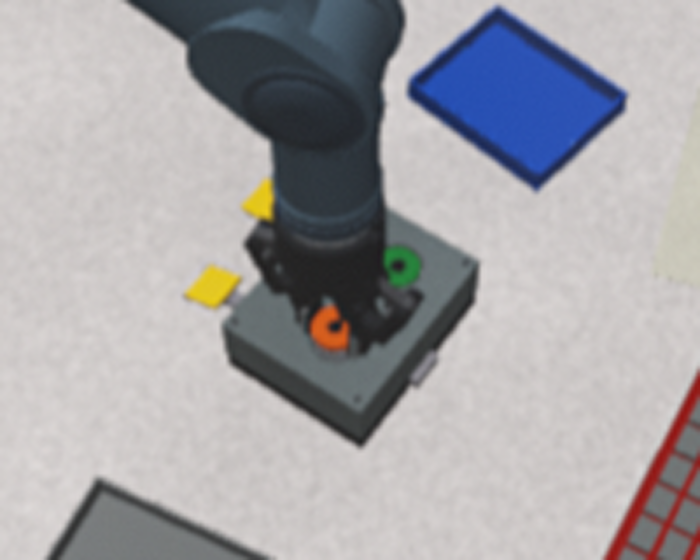

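The jaws hold the orange module at crop (330,328); the opening reads about 35 mm and the side forces are small. I'll lift straight up and check.

```bash
python3 -m creep '[[20,0,0,-4,0],[20,0,0,-8,0],[20,0,0,-12,0],[20,0,0,-16,0],[20,0,0,-20,0],[20,0,0,-20,0],[20,0,0,-10,0],[20,0,0,0,0],[20,0,0,0,0]]'; python3 - <<'E'
from h import *
s=bot.get_state();print(s['gripper_width']*85.4,s['position'],s['force'],s['torque'])
p,d=bot.camera('scene');cv2.imwrite('pics/s5.png',cv2.resize(p[110:270,150:350],None,fx=3.5,fy=3.5,interpolation=cv2.INTER_CUBIC))
E
```

```text
time: 12.8
position: [0.5594, -0.0398, 0.1666]
orientation: [-3.142, 0.005, 0.002]
force: [-0.4, -0.8, -1.6]
gripper_width: 0.398
33.94672578837804 [ 0.5594254  -0.03984371  0.16663436] [-0.35298708 -0.76847317 -1.55110005] [-0.02549928 -0.00292372  0.00179725]
```

View pics/s5.png

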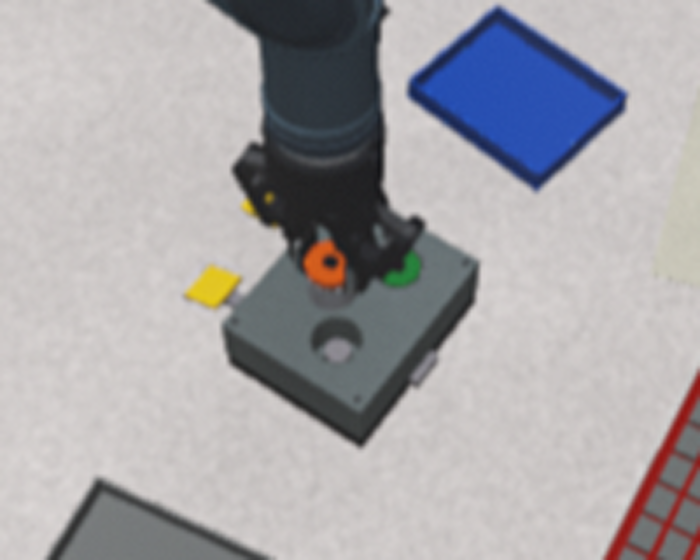

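The module is out of the well, which is empty at crop (337,343), and held upright at (326,265). I'll carry it to the tray centre and lower it to about 15 mm above the floor.

```bash
python3 -m creep '[[20,0,-10,0,0],[20,0,-20,0,0],[20,0,-30,0,0],[20,0,-30,0,0],[20,0,-30,0,0],[20,0,-30,0,0],[20,0,-30,0,0],[20,0,-30,0,0],[20,0,-30,0,0],[20,0,-30,0,0],[20,0,-22,0,0],[20,0,-13,0,0],[20,0,-7,0,0],[20,0,0,0,0],[20,0,0,0,0]]'; python3 -m creep '[[20,0,0,10,0],[20,0,0,20,0],[20,0,0,25,0],[20,0,0,25,0],[20,0,0,20,0],[20,0,0,10,0],[20,0,0,5,0],[20,0,0,0,0],[20,0,0,0,0]]'; python3 - <<'E'
from h import *
s=bot.get_state();print(s['gripper_width']*85.4,s['position'],s['force'],s['torque'])
p,d=bot.camera('scene');cv2.imwrite('pics/s6.png',cv2.resize(p[60:220,200:400],None,fx=3.5,fy=3.5,interpolation=cv2.INTER_CUBIC))
E
```

```text
time: 14.72
position: [0.5614, 0.2709, 0.1671]
orientation: [3.14, -0.007, -0.0]
force: [-0.1, 0.2, 0.1]
gripper_width: 0.394
time: 15.85
position: [0.5617, 0.2728, 0.0533]
orientation: [-3.141, 0.005, -0.003]
force: [-0.9, -0.0, 0.3]
gripper_width: 0.396
33.80900812887765 [0.56171905 0.27277843 0.05328139] [-0.91067582 -0.0379195   0.32875422] [ 0.0150554  -0.01811493 -0.0197043 ]
```

View pics/s6.png

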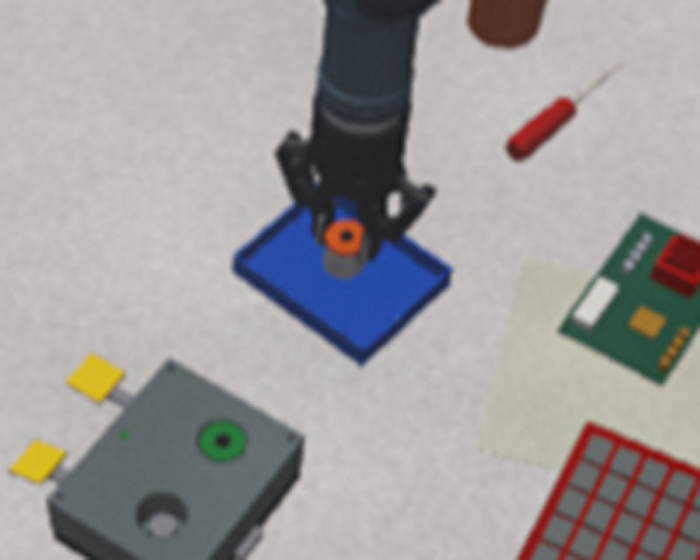

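The module hangs upright over the middle of the blue tray, at crop (344,245). Contact is expected at TCP z of about 33 mm, so I'll lower gently and watch the force.

```bash
python3 -m creep '[[20,0,0,6,0],[20,0,0,6,0],[20,0,0,4,0],[20,0,0,0,0],[20,0,0,0,0]]'; for i in 1; do python3 -m creep '[[20,0,0,1.5,0],[20,0,0,0,0]]'; python3 -m creep '[[20,0,0,1.5,0],[20,0,0,0,0]]'; done
```

```text
time: 16.52
position: [0.561, 0.2724, 0.0363]
orientation: [-3.141, 0.005, 0.0]
force: [-0.8, -0.2, -0.3]
gripper_width: 0.396
time: 16.77
position: [0.561, 0.2723, 0.0348]
orientation: [-3.142, 0.005, -0.0]
force: [-0.2, 0.2, -0.7]
gripper_width: 0.393
time: 17.02
position: [0.5609, 0.2722, 0.0332]
orientation: [3.141, -0.005, -0.0]
force: [-0.0, 1.2, 0.5]
gripper_width: 0.394
```

```bash
python3 -m creep '[[20,0,0,1,0],[20,0,0,0,0],[20,0,0,0,0]]'; python3 -m creep '[[20,0,0,0.5,0],[20,0,0,0,0],[20,0,0,0,0]]'
```

```text
time: 17.4
position: [0.5611, 0.2723, 0.0329]
orientation: [3.141, -0.005, 0.0]
force: [-2.3, -1.2, 5.6]
gripper_width: 0.394
time: 17.77
position: [0.5611, 0.2723, 0.0329]
orientation: [3.141, -0.005, 0.0]
force: [-3.1, -2.0, 7.2]
gripper_width: 0.397
```

The module is on the floor: force is up to 7 N with no further travel at z = 33 mm. I'll open partway and rise.

```bash
python3 -m creep '[[38,0,0,0,0],[42,0,0,0,0],[48,0,0,0,0],[56,0,0,0,0],[56,0,0,0,0],[56,0,0,0,0],[56,0,0,-4,0],[56,0,0,-10,0],[56,0,0,-25,0],[56,0,0,-40,0],[56,0,0,-40,0],[56,0,0,-30,0],[56,-40,0,0,0],[56,-50,0,0,0],[56,-40,0,0,0],[56,0,0,0,0],[56,0,0,0,0]]'; python3 - <<'E'
from h import *
for c in('scene','top'):
    p,d=bot.camera(c)
    x,y=(200,60) if c=='scene' else (110,120)
    if c=='scene':cv2.imwrite('pics/s7.png',cv2.resize(p[y:y+160,x:x+200],None,fx=3.5,fy=3.5,interpolation=cv2.INTER_CUBIC))
    for n,lo,hi,z in(('orange_tray',5,17,.039),('green',45,75,.064)):
        for a,ce,r in blobs(p,lo,hi,60): print(c,n,a,ray(c,ce,z)[0].round(4))
E
```

```text
time: 19.9
position: [0.4319, 0.2728, 0.1817]
orientation: [-3.141, 0.005, -0.004]
force: [0.9, -0.4, 0.8]
gripper_width: 0.654
scene orange_tray 512 [0.5572 0.6426 0.039 ]
scene orange_tray 77 [0.5619 0.2692 0.039 ]
scene green 97 [0.5693 0.039  0.064 ]
top orange_tray 230 [0.5572 0.5967 0.039 ]
top orange_tray 158 [0.5607 0.2718 0.039 ]
top green 156 [0.569  0.0411 0.064 ]
```

View pics/s7.png

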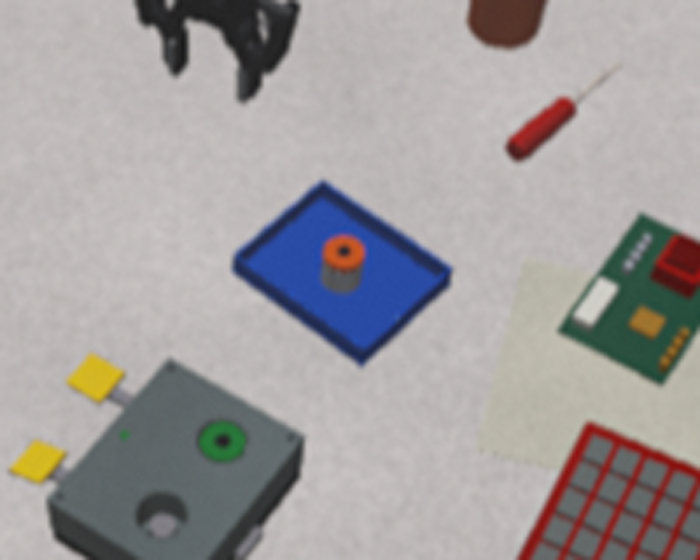

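The module stands upright in the middle of the blue tray at crop (344,262). Green is still in its well at (221,441), and the gripper is well clear.

```bash
python3 -c "
from cell import bot
print(bot.hand_in())"
```

```text
the job is handed in; nothing more can be done
None
```

The orange-capped module is standing upright in the middle of the blue tray, and I handed the job in at about 20 s of the 48 s allowed.

- **Pedal:** I pressed the orange module's pedal until the force rose to 32 N with almost no further travel, at a tool height of 38 mm. I then let go; the pedal stayed down and the module stayed up.
- **Placing:** I gripped the raised module, lifted it out and lowered it to the tray floor. Contact showed as 7 N with no more travel, at the expected height, and I opened the jaws only then.
- **Last checks:** Both cameras put the module at about (0.561, 0.270), within 3 mm of each other and near the tray's centre. The green-capped module has not moved from its well, and the gripper is clear of everything.
- **Readings that looked off:** While the pedal was moving, the wrist force showed under 1 N instead of the stated 5 N, so I checked by picture before pressing on to the stop. After the press, the point-finding network found no orange module in either picture, so I used my own colour measurements instead; the two cameras agreed within 3 mm.

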